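# Erect the knock-down steel tray and load the forged door pull

## Task

Fold up the three flat walls of the blue knock-down tray so that each stands upright, square to the tray's floor. Then set the forged door pull down in the tray, lengthwise and flat on the floor with its brass bar on top; lower it in, do not drop it. Leave the hammer, the red tin and the vee block where they are.

Things in the scene. Friction and masses are not known exactly. Their poses are not given: they have to be found in the camera images.
- tray_floor (a point): centre of the top face of the tray's grey floor, 50 mm above the bench on a fixed wooden block; floor 140 mm along x, 190 mm along y (the tray's length), z up. Blue sheet walls 3 mm thick, 78 mm high, stand just outside its edges: the -x wall (nearest the robot) is fixed upright; far (+x), left (+y) and right (-y) walls are hinged and start folded outwards, flat or partly raised
- far_rim (a point): middle of the rolled rim of the far wall: round bar 10 mm thick along its free edge, parallel to the hinge and 73 mm from it, 1.5 mm behind the wall's inner face. Between rim and sheet: an open hand slot 110 mm long (centred) and 36 mm wide. x axis: from hinge to rim; y: along the rim; z: out of the inner face (up when the wall lies flat)
- left_rim (a point): middle of the rolled rim of the left wall: round bar 10 mm thick along its free edge, parallel to the hinge and 73 mm from it, 1.5 mm behind the wall's inner face. Between rim and sheet: an open hand slot 100 mm long (centred) and 36 mm wide. x axis: from hinge to rim; y: along the rim; z: out of the inner face (up when the wall lies flat)
- right_rim (a point): middle of the rolled rim of the right wall: round bar 10 mm thick along its free edge, parallel to the hinge and 73 mm from it, 1.5 mm behind the wall's inner face. Between rim and sheet: an open hand slot 100 mm long (centred) and 36 mm wide. x axis: from hinge to rim; y: along the rim; z: out of the inner face (up when the wall lies flat)
- far_wall (a joint): hinge of the far wall (blue, 190 mm long), on the floor's +x edge: hinge line 70 mm from the floor's centre, level with its top. Radians: 0 = folded out flat and level, 1.571 = upright, 1.95 = leaning inwards. No stop at upright. Stiff: the wall stays where it is left and takes about 4 N at the rim to swing
- left_wall (a joint): hinge of the left wall (blue, 140 mm long), on the floor's +y edge: hinge line 95 mm from the floor's centre, level with its top. Radians: 0 = folded out flat and level, 1.571 = upright, 1.95 = leaning inwards. No stop at upright. Stiff: the wall stays where it is left and takes about 4 N at the rim to swing
- right_wall (a joint): hinge of the right wall (blue, 140 mm long), on the floor's -y edge: hinge line 95 mm from the floor's centre, level with its top. Radians: 0 = folded out flat and level, 1.571 = upright, 1.95 = leaning inwards. No stop at upright. Stiff: the wall stays where it is left and takes about 4 N at the rim to swing
- pull_centre (a point): middle of the forged door pull, 25 mm above its underside: black steel backplate 150 x 36 x 6 mm lying on the bench, two posts, and on them a brass-coloured bar 110 mm long, 12 mm wide, 10 mm high, its middle 20 mm above this point; 34 mm clear under the bar. x axis: along plate and bar; y: across; z: up. About 0.25 to 0.5 kg
- hammer: hand hammer 260 mm long lying on the bench, handle towards its -x; a bystander, leave it alone
- wax_tin: closed red tin, 70 mm across and 55 mm tall, origin under its centre; a bystander, leave it alone
- vee_block: dark steel vee block 60 x 50 x 45 mm, origin under its centre; a bystander, leave it alone
There are look-alikes about, which are no part of the job. Of the things that look like the part that bears pull_centre, take the one that is nearest to the robot's base at the start.

How it is judged:
By the outcome, as a careful person would: the job done as asked, in the order asked, and still so for the second after the job is handed in, with the robot touching nothing.
It also fails if it takes over 72 s, if anything falls off the work surface, if the arm or the gripper's body presses on something with over 40 N, if the wrist force passes 120 N, or if a joint passes its speed limit or range.

## Robot

A 6-joint arm with a two-finger parallel gripper is mounted at the origin on the work surface. World frame = base frame: x ahead of the robot, y to its left, z up, the work surface at z = 0. Lengths are in m, angles in rad, forces in N, time in s.
With the tool pointing down it reaches from about 0.275 to 0.875 m from the base axis. Payload 12.5 kg.
Tool frame: the origin (TCP) lies on the centre line of the jaws, within the pads' length; the fingertips stand r.finger_overhang ahead of it and the grasp point (between the pads) lies 3 mm ahead of it (r.finger_overhang is the distance from the TCP to the fingertips, in m); z points along the fingers, y is the line along which they close (so a half turn about z gives the same grasp; the last joint's range is limited). The gripper opens to 85 mm and grips with 20 to 120 N. Pads are 22 mm wide; open, the fingers measure 114 mm over their backs; the gripper's body (76 mm by 85 mm) begins 54 mm behind the grasp point. The pads swing forward as they close: fully open they stand 13 mm farther back than shut.
Start: joints at [1.046, 0.351, 1.652, -0, 1.139, -0.085], TCP at [0.234, 0.498, 0.253] pointing down, gripper open.
Joint ranges: [-2.75, 2.75], [-0.79, 2.1], [0.01, 2.65], [-1.57, 4.71], [0.07, 3.14], [-2.87, 2.87]. Speed limits (rad/s): [2.22, 2.22, 2.79, 3.14, 3.14, 3.14].

## Interface

Orientations are given as a unit quaternion [x, y, z, w].
In Python, from cell import r, optics gives the robot as it stands. The module is installed in compiled form; this text tells all that it offers. Calls block until the motion is done:
- r.move_to(position, orientation): joint-space move of the TCP to a pose.
- r.move_linear(position, rot=None, vel=0.15): straight line of the TCP; rot=None keeps the orientation; vel is the mean speed in m/s.
- r.set_joints(angles): joint-space move.
- r.set_gripper(opening, squeeze=None): opening from 0.0 (shut) to 1.0 (fully open); squeeze is the grip in N (None keeps the last); returns when the fingers have stopped.
- r.sleep(seconds).
- r.inverse_kinematics(position, orientation): joint angles nearest the present ones, or None.
- optics.get_image(name): name is "side" or "top" or "wrist"; returns a dict with "pixels" (384x512x3 uint8, red, green, blue), "depth" (384x512 float32, m along the optical axis (not along the pixel's ray), 0 where there is no reading), "fx", "fy", "cx", "cy" (pixels), "camera_from_world" (4x4, takes a point from world to camera coordinates); the wrist camera has in their place "mount" (4x4, takes a point from camera to tool coordinates, whose origin is the TCP and whose axes are the flange's). Camera axes: x right, y down, z forward; pixel columns grow to the right and rows downward; lengths in m; the calibration is good to about 2 mm. A picture is of the moment at which its call begins: read the wrist's pose just before it.
A pose or a line that the arm cannot do raises r.PlanningError and nothing moves.
- r.hand_in(): hands the job in; it is judged then, once.
Readings, each from a call of its own:
- r.current_t(): time.
- r.current_q(): joint angles.
- r.current_qvel(): joint speeds.
- r.current_effort(): joint torques, N m.
- r.current_tool_pos(): TCP position.
- r.current_ee_rot(): TCP orientation.
- r.current_contact_force(): force on the tool from outside, world axes, zero at the start.
- r.current_torque(): the same for the moment, N m.
- r.current_opening(): opening from 0.0 (shut) to 1.0 (fully open).
- r.current_finger_force(): force on a finger pad.
Only numpy, scipy, OpenCV 4.12 (cv2) and the standard library are available. Lean on these libraries where they do the work, as an engineer would, in place of code of your own. Each camera call takes 0.05 s, during which the arm holds its last target. There are 200 camera calls.

## Working session

There is one attempt and no reset: what is moved stays moved. The work goes in short steps, each a Python script; the robot and the scene stay as the last script left them, time stands still between calls to the robot, and variables do not carry over. Pictures are saved under pics/ and viewed, at most 10 in all, crops included, and the job is handed in when it is done.

```bash
mkdir -p pics; cat > h.py <<'E'
import numpy as np, cv2
from cell import r, optics
def grab(n):
    d=optics.get_image(n); return d
def pts(d,T=None):
    """world xyz per pixel; T = world_from_camera"""
    if T is None: T=np.linalg.inv(d["camera_from_world"])
    z=d["depth"].astype(float); v,u=np.indices(z.shape)
    P=np.stack([(u-d["cx"])/d["fx"]*z,(v-d["cy"])/d["fy"]*z,z,np.ones_like(z)],-1)@T.T
    P=P[...,:3]; P[z==0]=np.nan; return P
def save(d,n): cv2.imwrite(f"pics/{n}.png",d["pixels"][...,::-1])
E
python3 - <<'E'
from h import *
print(r.finger_overhang,r.current_t(),r.current_ee_rot())
ims=[]
for n in("top","side"):
    d=grab(n); np.save(f"{n}.npy",d,allow_pickle=True); ims.append(d["pixels"]); save(d,n+"0")
    T=np.linalg.inv(d["camera_from_world"]);print(n,d["fx"],T.round(3).tolist())
E
```

```text
0.022 0.0 [ 2.18141052e-01  9.75917059e-01 -5.83301489e-04 -1.85396586e-04]
top 422.42059413912926 [[-0.013, -0.994, 0.109, 0.445], [-1.0, 0.013, -0.005, -0.147], [0.003, -0.109, -0.994, 1.675], [0.0, 0.0, 0.0, 1.0]]
side 450.8213182601208 [[0.866, -0.374, 0.332, 0.025], [-0.5, -0.636, 0.588, -1.194], [-0.009, -0.675, -0.738, 1.393], [0.0, 0.0, 0.0, 1.0]]
```

View pics/top0.png

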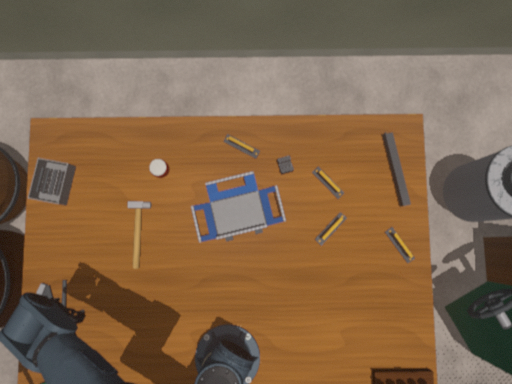

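View pics/side0.png

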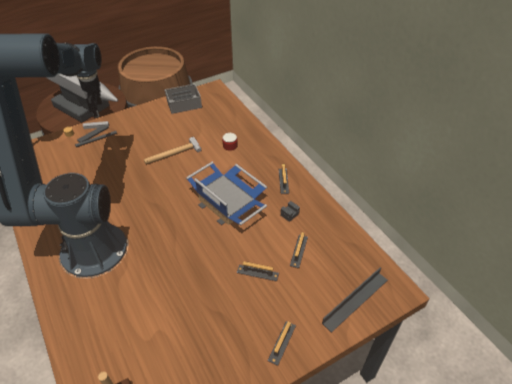

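Top view: tray at about (238,212), yawed. Pull look-alikes are at (242,147), (328,182), (331,228) and (400,244). The tin is at (158,168), the hammer at (138,235) and the vee block at (285,165). The side view agrees: pulls at (284,178), (300,250), (259,270) and (283,343). By the description I want the pull nearest the base, so I'll measure all four.

```bash
python3 - <<'E'
from h import *
for n in("top","side"):
    d=np.load(n+".npy",allow_pickle=True).item(); P=pts(d); hsv=cv2.cvtColor(d["pixels"],cv2.COLOR_RGB2HSV)
    m=cv2.inRange(hsv,(18,120,120),(35,255,255)); m[(P[...,2]>.08)|(P[...,2]<.02)]=0
    k,l,s,c=cv2.connectedComponentsWithStats(m)
    for i in range(1,k):
        if s[i,4]<15: continue
        Q=P[l==i]; Q=Q[np.isfinite(Q[:,0])]; q=np.median(Q,0); 
        (cx,cy),sz,a=cv2.minAreaRect((Q[:,:2]*1000).astype(np.float32))
        v=np.linalg.svd(Q[:,:2]-Q[:,:2].mean(0),full_matrices=False)[2][0]
        print(n,c[i].round(),s[i,4],q.round(3),"rect",round(cx),round(cy),np.round(sz),"yaw",round(np.degrees(np.arctan2(v[1],v[0])),1),"dist",round(np.hypot(cx,cy)))
    b=cv2.inRange(hsv,(100,120,60),(125,255,255))>0
    Q=P[b]; print("blue",np.nanmin(Q,0).round(3),np.nanmax(Q,0).round(3),b.sum())
    if n=="top":
        crop=d["pixels"][160:250,180:420]; cv2.imwrite("pics/crop0.png",cv2.resize(crop,None,fx=3.3,fy=3.3,interpolation=cv2.INTER_CUBIC)[...,::-1])
E
```

```text
top [241. 144.] 86 [ 0.818 -0.062  0.051] rect 820 -62 [108.  13.] yaw -119.4 dist 823
top [329. 181.] 97 [ 0.668 -0.403  0.05 ] rect 668 -403 [107.  14.] yaw -136.8 dist 780
top [136. 240.] 231 [0.45  0.348 0.025] rect 459 348 [ 22. 224.] yaw 178.4 dist 576
top [332. 228.] 94 [ 0.486 -0.41   0.049] rect 484 -409 [ 13. 106.] yaw 136.3 dist 633
top [403. 245.] 100 [ 0.418 -0.678  0.05 ] rect 418 -677 [108.  14.] yaw -145.8 dist 795
blue [ 0.451 -0.213  0.041] [0.693 0.113 0.086] 964
blue [ 0.446 -0.211  0.044] [0.691 0.113 0.076] 574
```

View pics/crop0.png

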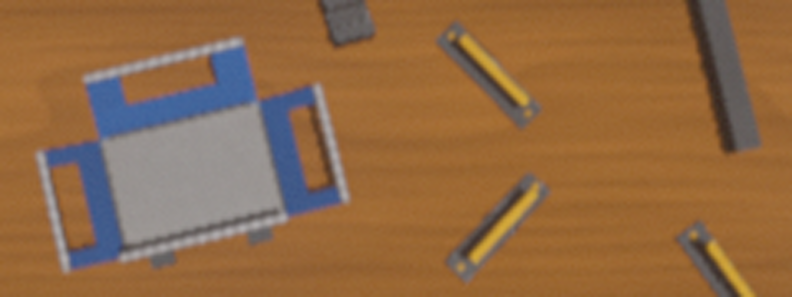

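Crop: the chosen pull is at crop (500,228), top pixel (332,228). It is 633 mm from the base and the others are at least 780 mm away. Its bar height of 0.05 m and length of 107 mm fit the description. The tray is yawed, with its hinged walls out. Next I measure the floor and walls.

```bash
cat > tray.py <<'E'
from h import *
def floor(d,P):
    hsv=cv2.cvtColor(d["pixels"],cv2.COLOR_RGB2HSV)
    box=(P[...,0]>.40)&(P[...,0]<.75)&(P[...,1]>-.25)&(P[...,1]<.15)
    g=((hsv[...,1]<60)&(np.abs(P[...,2]-.05)<.007)&box).astype(np.uint8)
    g=cv2.morphologyEx(g,cv2.MORPH_OPEN,np.ones((5,5)))
    k,l,s,c=cv2.connectedComponentsWithStats(g); i=1+np.argmax(s[1:,4])
    return l==i, hsv, box
if __name__=="__main__":
  for n in("top","side"):
    d=np.load(n+".npy",allow_pickle=True).item(); P=pts(d); g,hsv,box=floor(d,P)
    Q=P[g]; rc=cv2.minAreaRect((Q[:,:2]*1000).astype(np.float32)); print(n,"floor",np.round(rc[0],1),np.round(rc[1],1),round(rc[2],2),"z",np.median(Q[:,2]).round(4))
    ang=np.radians(rc[2]); ang=(ang+np.pi/4)%(np.pi/2)-np.pi/4
    R=np.array([[np.cos(ang),-np.sin(ang)],[np.sin(ang),np.cos(ang)]]); c=np.array(rc[0])/1000
    L=P.copy(); L[...,:2]=(P[...,:2]-c)@R; L[...,2]-=.05
    b=(hsv[...,0]>100)&(hsv[...,0]<125)&(hsv[...,1]>100)&box
    w=(hsv[...,1]<70)&(hsv[...,2]>120)&box&~g
    for nm,ax,s,h,lim in(("far",0,1,.07,.09),("left",1,1,.095,.065),("right",1,-1,.095,.065)):
        u=s*L[...,ax]-h; o=np.abs(L[...,1-ax])
        Q=np.c_[u[b&(u>.006)&(o<lim)],L[...,2][b&(u>.006)&(o<lim)]]
        m=w&(u>.02)&(u<.085)&(o<lim)&(P[...,2]>.03); A=np.c_[u[m],L[...,2][m],L[...,1-ax][m]]
        f=np.polyfit(Q[:,0],Q[:,1],1)
        print(nm,len(Q),"slope deg",np.degrees(np.arctan(f[0])).round(1),"z0",f[1].round(4),"rim",len(A),np.median(A,0).round(4), np.degrees(np.arctan2(np.median(A[:,1]),np.median(A[:,0]))).round(1), "ends",A[:,2].min().round(3),A[:,2].max().round(3))
E
python3 tray.py
```

```text
top floor [546.6 -22.5] [126.8 142.7] 4.61 z 0.0507
far 355 slope deg 11.2 z0 0.0023 rim 122 [0.0643 0.0194 0.0004] 16.8 ends -0.09 0.086
left 35 slope deg 20.7 z0 0.0101 rim 80 [ 0.0419  0.0332 -0.0077] 38.4 ends -0.064 0.041
right 230 slope deg 13.8 z0 -0.0054 rim 64 [ 0.0269  0.0019 -0.0401] 4.1 ends -0.065 0.064
side floor [586.4   3.4] [110.7  52.2] 89.65 z 0.0484
far 16 slope deg 19.4 z0 0.0015 rim 40 [ 0.0304  0.0162 -0.0467] 28.1 ends -0.088 0.004
left 8 slope deg 30.8 z0 0.0147 rim 10 [ 0.0227  0.027  -0.0206] 49.9 ends -0.048 -0.011
right 164 slope deg 7.8 z0 -0.0048 rim 129 [ 0.0324 -0.0015 -0.025 ] -2.7 ends -0.064 0.049
```

The top view is too coarse for the tray, and the floor mask comes out incomplete. I'll look from the wrist camera above it.

```bash
cat >> h.py <<'E'
from scipy.spatial.transform import Rotation as Ro
def down(yc):
    """tool pointing down, closing axis (tool y) along world heading yc (rad); nearest equivalent to present j6"""
    best=None
    y=np.array([np.cos(yc),np.sin(yc),0]); z=np.array([0,0,-1.])
    return [Ro.from_matrix(np.c_[np.cross(s*y,z),s*y,z]).as_quat() for s in(1,-1)]
def goto(p,yc,lin=False,vel=.25):
    q0=r.current_q(); c=[]
    for q in down(yc):
        j=r.inverse_kinematics(p,q)
        if j is not None: c.append((abs(j[5]-q0[5])+ .3*abs(j[5]),q))
    q=min(c,key=lambda t:t[0])[1]
    (r.move_linear(p,q,vel) if lin else r.move_to(p,q))
def wrist():
    p=np.array(r.current_tool_pos()); R=Ro.from_quat(r.current_ee_rot()).as_matrix(); d=grab("wrist")
    T=np.eye(4); T[:3,:3]=R; T[:3,3]=p; d["T"]=T@np.array(d["mount"]); return d
E
python3 - <<'E'
from h import *
d=wrist(); print(d["mount"].round(3).tolist(),d["fx"])
goto([.52,-.06,.40],np.radians(104))
print(r.current_t(),r.current_q())
d=wrist(); np.save("w1.npy",d,allow_pickle=True); save(d,"w1")
E
```

```text
[[0.0, -0.945, -0.326, 0.085], [1.0, 0.0, 0.001, 0.001], [-0.001, -0.326, 0.945, -0.121], [0.0, 0.0, 0.0, 1.0]] 338.36368038626193
2.4417 [-2.02606795e-01  1.89994541e-01  1.50478744e+00  1.43350266e-04
  1.44715951e+00  1.12231539e+00]
```

View pics/w1.png

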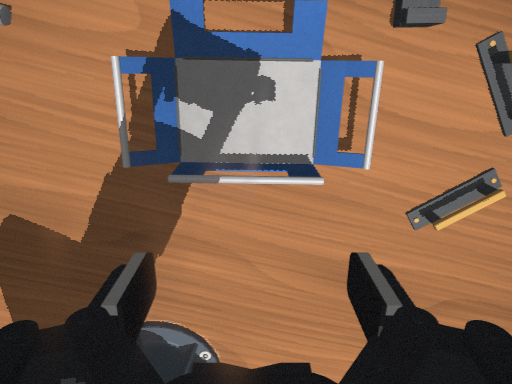

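The wrist view shows the floor quad at (177,60), (320,62), (316,163), (181,163). The left rim runs (115,58)-(127,167) and the right rim (380,62)-(370,168). The far wall is cut off at the top, around (250,0). The pull is at (457,198). I fit the floor from depth and colour.

```bash
cat > tray.py <<'E'
from h import *
def fit(d,T,verbose=True):
    P=pts(d,T); hsv=cv2.cvtColor(d["pixels"],cv2.COLOR_RGB2HSV); S,V=hsv[...,1],hsv[...,2]
    box=(P[...,0]>.42)&(P[...,0]<.72)&(P[...,1]>-.25)&(P[...,1]<.15)
    g=((S<75)&(np.abs(P[...,2]-.05)<.006)&box).astype(np.uint8)
    g=cv2.morphologyEx(g,cv2.MORPH_OPEN,np.ones((9,9)))
    k,l,s,c=cv2.connectedComponentsWithStats(g); g=l==1+np.argmax(s[1:,4])
    Q=P[g]; rc=cv2.minAreaRect((Q[:,:2]*1000).astype(np.float32))
    ang=(np.radians(rc[2])+np.pi/4)%(np.pi/2)-np.pi/4
    print("floor",np.round(rc[0],1),np.round(rc[1],1),"yaw",np.degrees(ang).round(2),"z",np.median(Q[:,2]).round(4))
    return P,hsv,g,np.array(rc[0])/1000,ang
def walls(P,hsv,g,c,ang):
    R=np.array([[np.cos(ang),-np.sin(ang)],[np.sin(ang),np.cos(ang)]])
    L=P.copy(); L[...,:2]=(P[...,:2]-c)@R; L[...,2]-=.05
    b=(hsv[...,0]>100)&(hsv[...,0]<125)&(hsv[...,1]>100); w=(hsv[...,1]<75)&(hsv[...,2]>60)&~g
    for nm,ax,s,h,lim in(("far",0,1,.07,.09),("left",1,1,.095,.065),("right",1,-1,.095,.065)):
        u=s*L[...,ax]-h; o=np.abs(L[...,1-ax]); rad=np.hypot(u,L[...,2])
        m=b&(rad>.01)&(rad<.075)&(o<lim)&(L[...,2]>-.01)&(u>-.04); Q=np.c_[u[m],L[...,2][m]]
        v=np.linalg.svd(Q-Q.mean(0),full_matrices=False)[2][0]; v*=np.sign(v[1]+v[0])
        m=w&(rad>.06)&(rad<.085)&(o<lim)&(L[...,2]>-.01)&(u>-.04); A=np.c_[u[m],L[...,2][m],L[...,1-ax][m]]
        print(nm,len(Q),"sheet deg",np.degrees(np.arctan2(v[1],v[0])).round(1),"mid",np.median(Q,0).round(4),"rim",len(A),(np.median(A,0).round(4),np.degrees(np.median(np.arctan2(A[:,1],A[:,0]))).round(1)) if len(A) else "")
E
python3 - <<'E'
from tray import *
d=np.load("w1.npy",allow_pickle=True).item(); f=fit(d,d["T"]); walls(*f)
t=np.load("top.npy",allow_pickle=True).item(); P=pts(t)
walls(P,cv2.cvtColor(t["pixels"],cv2.COLOR_RGB2HSV),np.zeros(P.shape[:2],bool),*f[3:])
P,hsv,g,*_=f
for lo,hi,n in(((10,120,110),(35,255,255),"brass"),):
    m=cv2.inRange(hsv,lo,hi); m[~((np.abs(P[...,2]-.047)<.012)&(np.hypot(P[...,0]-.485,P[...,1]+.41)<.1))]=0
    Q=P[m>0]; rc=cv2.minAreaRect((Q[:,:2]*1000).astype(np.float32)); print(n,len(Q),np.round(rc[0]),np.round(rc[1]),rc[2],np.percentile(Q[:,2],[5,50,95]).round(3))
E
```

```text
floor [545.1 -46. ] [142.3 193.5] yaw 13.31 z 0.05
far 4407 sheet deg 13.1 mid [0.0277 0.0066] rim 9 (array([ 0.0658,  0.0155, -0.0848]), np.float64(13.2))
left 2322 sheet deg 24.2 mid [0.0234 0.0105] rim 815 (array([0.0655, 0.0327, 0.0062]), np.float64(26.4))
right 2229 sheet deg 16.2 mid [0.0241 0.0069] rim 802 (array([0.0689, 0.0229, 0.0049]), np.float64(18.2))
far 408 sheet deg 12.3 mid [0.0256 0.0074] rim 119 (array([ 0.0696,  0.0196, -0.0027]), np.float64(15.6))
left 210 sheet deg 28.0 mid [0.0193 0.0105] rim 95 (array([0.064 , 0.0335, 0.0032]), np.float64(27.5))
right 246 sheet deg 19.3 mid [0.0234 0.0069] rim 92 (array([ 0.072 ,  0.0232, -0.0015]), np.float64(17.9))
brass 579 [ 486. -407.] [ 13. 109.] 45.78276062011719 [0.047 0.049 0.051]
```

The measurements agree with the description: floor 142 x 193 mm against 140 x 190, z 0.050, centre (0.545, -0.046), yaw 13.3°. Walls start at about far 13°, left 24°, right 16°, with rim radius about 73 mm. I fold the far wall first.

```bash
cat > fold.py <<'E'
from h import *
C=np.array([.545,-.046]); A=np.radians(13.3)
W=dict(far=(0,.07),left=(90,.095),right=(-90,.095))
def rim(n,th,extra=0):
    a,h=W[n]; hd=A+np.radians(a); e=np.array([np.cos(hd),np.sin(hd)])
    u=.073*np.cos(th)+.0015*np.sin(th); z=.073*np.sin(th)-.0015*np.cos(th)
    return np.r_[C+e*(h+u),.05+z+.003+extra],hd,e
def F(): return np.round(r.current_contact_force(),1)
def fold(n,th0,th1=90.,lift=.045):
    p,hd,e=rim(n,np.radians(th0))
    goto(p+[0,0,.06],hd); r.set_gripper(.30,30); F0=np.array(F())
    r.move_linear(p,None,.12); print(n,"down",F()-F0,r.current_t())
    r.set_gripper(0.0,30); print("grip",F()-F0,r.current_opening(),r.current_finger_force())
    for th in np.linspace(th0,th1,10)[1:]:
        r.move_linear(rim(n,np.radians(th))[0],None,.10); f=F()-F0; print(round(th),f,end=" ")
        if np.linalg.norm(f)>60: print("STOP"); return
    print("end tcp err",(np.array(r.current_tool_pos())-rim(n,np.radians(th1))[0]).round(4),r.current_opening())
    r.set_gripper(.30); print("open",F()-F0); p=np.array(r.current_tool_pos()); r.move_linear(p+[0,0,lift],None,.2); print(r.current_t())
E
python3 - <<'E'
from fold import *
fold("far",13)
E
```

```text
far down [ 0.6 -0.2  0.7] 5.0417
grip [-4.7 -1.4  0.4] 0.10817339034297704 29.44328784942627
22 [-3.4 -0.8  0.6] 30 [-0.4 -1.4  0.6] 39 [4.5 0.3 2. ] 47 [5.6 2.  4.5] 56 [7.3 3.3 9.8] 64 [ 8.2  5.5 13.9] 73 [ 7.3  4.7 18.9] 81 [ 2.6  3.6 22.3] 90 [-2.2  3.  22.9] end tcp err [0.002  0.0003 0.003 ] 0.09795613267677225
open [ 0.4  0.  -0.5]
8.3333
```

The grip and swing worked with low forces, 23 N at most. Left and right walls next, then a check.

```bash
python3 - <<'E'
from fold import *
fold("left",24.5)
fold("right",16.5)
goto([.47,-.065,.42],np.radians(103.3)); r.sleep(.2)
d=wrist(); save(d,"w2"); np.save("w2.npy",d,allow_pickle=True); print(r.current_t())
from tray import *
f=fit(d,d["T"]); walls(*f)
E
```

```text
left down [ 0.6 -1.5  0.7] 10.4
grip [ 2.9 -6.6 -2.2] 0.10631124431320242 29.254724979400635
32 [ 2.2 -2.   0.1] 39 [0.8 4.3 5.1] 46 [-1.6  8.3  9.5] 54 [-5.1 13.  16.4] 61 [-6.9 11.1 22.8] 68 [-6.4  6.  23. ] 75 [-5.   1.6 19.8] 83 [-3.7 -1.  16.4] 90 [-1.6 -1.5 11. ] end tcp err [ 0.0004 -0.0001  0.0007] 0.09523582215188899
open [ 0.4 -1.4 -0.3]
13.6167
right down [0.1 0.9 0.5] 15.5167
grip [-0.6 -4.7  3.3] 0.1019014480417169 29.52679306268692
25 [-1.1 -5.2  4.4] 33 [-0.8 -6.9  5.3] 41 [-1.4 -8.6  8.1] 49 [ -3.6 -10.8  10.8] 57 [ -5.4 -13.6  16.2] 66 [-5.1 -8.9 19.8] 74 [-4.9 -6.  19.6] 82 [-4.2 -3.2 18.7] 90 [-2.1  1.9 13.8] end tcp err [0.001  0.     0.0021] 0.10167574714387972
open [-0.2  0.2  0.3]
18.7333
20.0583
floor [554.6 -43.2] [121.  190.1] yaw 13.29 z 0.0502
far 978 sheet deg 87.7 mid [-0.0092  0.0293] rim 621 (array([-0.0091,  0.0768, -0.0035]), np.float64(96.9))
left 889 sheet deg 109.7 mid [-0.0056  0.0302] rim 781 (array([0.0003, 0.0772, 0.0033]), np.float64(89.8))
right 329 sheet deg 133.4 mid [-0.0005  0.0315] rim 802 (array([-0.0014,  0.0771,  0.0085]), np.float64(91.0))
```

View pics/w2.png

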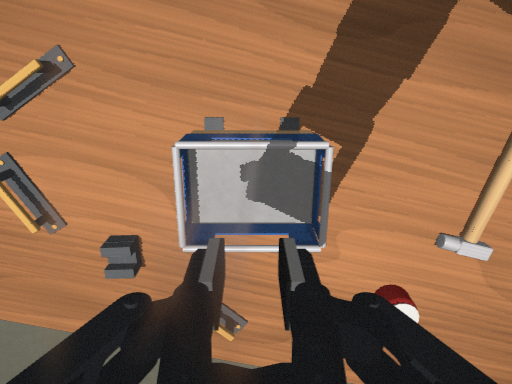

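All three walls look upright in the view, which is seen from the far side: rims at (177,195), (326,195) and (253,145), near wall at (253,247). The floor fit is now partly hidden by a wall, so I recheck the rim positions against the fixed near wall and the earlier centre.

```bash
python3 - <<'E'
from fold import *
def ring(P,px,tag):
    hsv=cv2.cvtColor(px,cv2.COLOR_RGB2HSV)
    R=np.array([[np.cos(A),-np.sin(A)],[np.sin(A),np.cos(A)]]); L=(P[...,:2]-C)@R; z=P[...,2]
    m=(hsv[...,1]<90)&(np.abs(z-.125)<.008)
    for n,ax,s,h,l in(("far",0,1,.07,.06),("near",0,-1,.07,.06),("left",1,1,.095,.045),("right",1,-1,.095,.045)):
        u=s*L[...,ax]-h; k=m&(np.abs(u)<.02)&(np.abs(L[...,1-ax])<l); v=u[k]
        f=np.polyfit(L[...,1-ax][k],v,1)
        print(tag,n,k.sum(),"u lo/mid/hi mm",(np.percentile(v,[5,50,95])*1000).round(1),"slope deg",np.degrees(f[0]).round(1),"ztop",np.percentile(z[k],90).round(4))
d=np.load("w2.npy",allow_pickle=True).item(); ring(pts(d,d["T"]),d["pixels"],"w2")
t=grab("top"); ring(pts(t),t["pixels"],"top")
t=grab("side"); ring(pts(t),t["pixels"],"side")
E
```

```text
w2 far 377 u lo/mid/hi mm [-1.4  1.1  5.7] slope deg 0.1 ztop 0.1283
w2 near 775 u lo/mid/hi mm [-1.3  3.2  7. ] slope deg -0.0 ztop 0.1287
w2 left 488 u lo/mid/hi mm [-1.9  1.6  6.4] slope deg -0.3 ztop 0.1288
w2 right 476 u lo/mid/hi mm [-4.6 -0.8  3.9] slope deg 0.0 ztop 0.1286
top far 87 u lo/mid/hi mm [-1.7  2.7  7.1] slope deg 0.1 ztop 0.1309Traceback (most recent call last):
  File "<stdin>", line 11, in <module>
  File "<stdin>", line 8, in ring
    raise TypeError("expected non-empty vector for x")
TypeError: expected non-empty vector for x
```

Rims agree with the fixed near wall to within about 2 mm, which is under 2° off square. Now the pull, with a close look from above first.

```bash
python3 - <<'E'
from h import *
r.set_gripper(.5)
goto([.486,-.409,.19],np.radians(45.8)); r.sleep(.15)
d=wrist(); save(d,"w3"); P=pts(d,d["T"]); hsv=cv2.cvtColor(d["pixels"],cv2.COLOR_RGB2HSV)
near=np.hypot(P[...,0]-.485,P[...,1]+.41)<.1
m=cv2.inRange(hsv,(10,110,90),(35,255,255)); m[~((np.abs(P[...,2]-.05)<.004)&near)]=0
m=cv2.morphologyEx(m,cv2.MORPH_OPEN,np.ones((5,5)))
Q=P[m>0]; rc=cv2.minAreaRect((Q[:,:2]*1000).astype(np.float32)); print("bar",np.round(rc[0],1),np.round(rc[1],1),rc[2],np.median(Q[:,2]))
m=(hsv[...,1]<110)&(np.abs(P[...,2]-.006)<.004)&near
Q=P[m]; rc=cv2.minAreaRect((Q[:,:2]*1000).astype(np.float32)); print("plate",np.round(rc[0],1),np.round(rc[1],1),rc[2],np.median(Q[:,2]))
print(r.current_t())
E
```

```text
bar [ 484.8 -407. ] [ 11.3 108.7] 46.2242431640625 0.049850419866507234
plate [ 485.3 -407. ] [ 36.  149.1] 45.907711029052734 0.005996789454967344
22.15
```

View pics/w3.png

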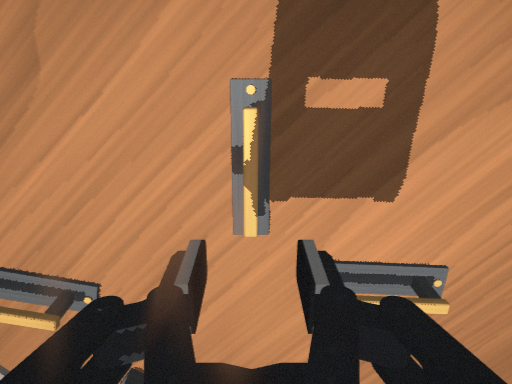

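The close view shows the pull centred at (250,155), bar on top and nothing beside the fingers. Bar and plate measurements agree (plate 36 x 149 mm, bar top 50 mm). Grasp it and carry it over.

```bash
python3 - <<'E'
from fold import *
goto([.485,-.407,.12],np.radians(46)); F0=np.array(F())
r.move_linear([.485,-.407,.048],None,.08); print("down",F()-F0)
r.set_gripper(0,60); print("grip",F()-F0,r.current_opening(),r.current_finger_force())
r.move_linear([.485,-.407,.27],None,.15); r.sleep(.1); print("lift",F()-F0,r.current_opening(),r.current_t())
goto([*C,.27],A); r.sleep(.2)
print("over",F()-F0,np.array(r.current_tool_pos()).round(4),r.current_opening(),r.current_t())
d=wrist(); save(d,"w4")
r.move_linear([*C,.125],None,.1); print("in",F()-F0,r.current_t())
E
```

```text
down [0.  0.8 0.2]
grip [-2.6  0.   4.4] 0.1280200954457575 58.91849935054779
lift [-0.2  0.4 -5. ] 0.12864726819835534 25.7
over [-0.1  0.9 -5.9] [ 0.5451 -0.0467  0.2699] 0.1246656860463828 27.2667
in [-0.6  1.2 -4.8] 28.9167
```

View pics/w4.png

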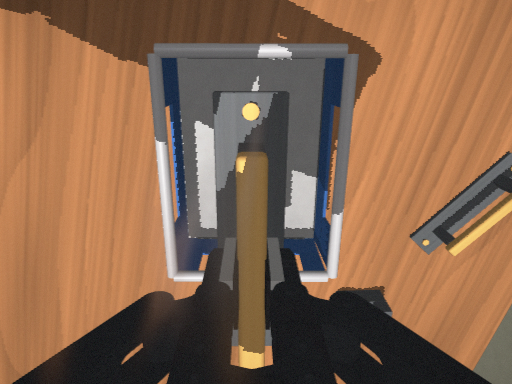

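The pull is held level and square over the tray: plate end at (250,92), bar down the middle at (252,250). Lower slowly until contact, then release.

```bash
python3 - <<'E'
from fold import *
f0=F()[2]; z=.108
while z>.094:
    r.move_linear([*C,z],None,.03); r.sleep(.05); f=F()[2]-f0
    if f>4: break
    z-=.001
print("contact z",round(z,4),f,r.current_tool_pos(),r.current_t())
r.set_gripper(.35); r.sleep(.2); p=np.array(r.current_tool_pos())
r.move_linear([*C,.27],None,.12); r.sleep(.1)
goto([.46,-.065,.40],A+np.pi/2); r.sleep(.2)
d=wrist(); save(d,"w5"); np.save("w5.npy",d,allow_pickle=True)
P=pts(d,d["T"]); hsv=cv2.cvtColor(d["pixels"],cv2.COLOR_RGB2HSV)
m=cv2.inRange(hsv,(10,110,70),(35,255,255)); m[~((np.abs(P[...,2]-.1)<.012)&(np.hypot(P[...,0]-C[0],P[...,1]-C[1])<.1))]=0
m=cv2.morphologyEx(m,cv2.MORPH_OPEN,np.ones((3,3)))
Q=P[m>0]; rc=cv2.minAreaRect((Q[:,:2]*1000).astype(np.float32)); print("bar",len(Q),np.round(rc[0],1),np.round(rc[1],1),rc[2],np.percentile(Q[:,2],[5,50,95]).round(4))
R=np.array([[np.cos(A),-np.sin(A)],[np.sin(A),np.cos(A)]]); L=(P[...,:2]-C)@R; z=P[...,2]
m=(hsv[...,1]<90)&(np.abs(z-.125)<.008)
for n,ax,s,h,l in(("far",0,1,.07,.06),("near",0,-1,.07,.06),("left",1,1,.095,.045),("right",1,-1,.095,.045)):
    u=s*L[...,ax]-h; k=m&(np.abs(u)<.025)&(np.abs(L[...,1-ax])<l)
    if k.sum(): print(n,(np.percentile(u[k],[5,50,95])*1000).round(1))
print(r.current_t())
E
```

```text
contact z 0.098 10.2 [ 0.54507367 -0.0460004   0.09847467] 32.6833
bar 923 [544.7 -45.8] [ 10.  108.3] 13.362311363220215 [0.0985 0.1    0.1013]
near [-2.8  1.1  6.2]
left [-2.6  1.1  6. ]
right [-4.  -0.4  4.5]
36.4833
```

View pics/w5.png

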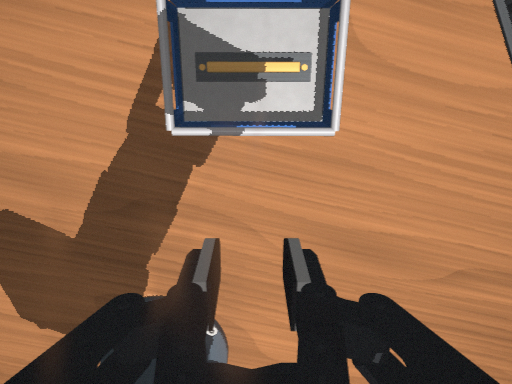

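The pull lies flat, centred and lengthwise at (253,67), with its bar top at z 0.100 as expected. The walls are still upright and the arm is clear, so I hand in.

```bash
python3 -c "
from cell import r
print(r.hand_in())"
```

```text
the job is handed in; nothing more can be done
None
```

I folded the three walls up to within about 2° of square, lowered the nearest door pull into the tray flat and lengthwise with its brass bar on top, and handed the job in at about 36 s; the result was not reported, and I never moved to or touched the hammer, tin or vee block.

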